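Swap the boxes on two display risers and dress the display

ROBOT

A 6-joint arm with a two-finger parallel gripper is mounted at the origin on a cart in front of the work surface, level with it; the furniture and walls round the work are solid. World frame = base frame: x ahead of the robot, y to its left, z up, the work surface at z = 0. Lengths are in m, angles in degrees, forces in N, time in s.
With the tool pointing down it reaches from about 0.3 to 0.95 m from the base axis. Payload 3.1 kg.
Tool frame: the origin (TCP) lies at the very end of the fingers, on their centre line; the grasp point (between the pads) lies 19 mm behind it; z points along the fingers, y is the line along which they close (so a half turn about z gives the same grasp; the last joint's range is limited). The gripper opens to 85 mm and grips with 20 to 120 N. Pads are 22 mm wide; open, the fingers measure 114 mm over their backs; the gripper's body (76 mm by 85 mm) begins 54 mm behind the grasp point. The pads swing forward as they close: fully open they stand 13 mm farther back than shut.
Start: joints at [65.392, 17.653, 93.61, -0, 68.738, -3.994], TCP at [0.22, 0.585, 0.231] pointing down, gripper open.
Joint ranges: [-175.34, 175.34], [-45.06, 112.39], [2.9, 150.54], [-68.45, 248.45], [3.09, 151.38], [-168.51, 168.51]. Speed limits (degrees/s): [159.86, 159.86, 180, 180, 180, 180].

INTERFACE

Orientations are given as [roll, pitch, yaw] about the fixed x, y, z axes, in that order (R = Rz(yaw) Ry(pitch) Rx(roll)).
In Python, from workcell import readout, cams, workorder gives the robot as it stands.
- The arm moves only by the tool shift_gripper, called after "Emit:" by a JSON object that holds its "fn" and its "kwargs". Schema: {"type":"object","properties":{"rows":{"type":"array","items":{"type":"number"},"minItems":6,"maxItems":60},"jaw":{"type":"number"},"squeeze":{"type":"number"},"only":{"type":"string"},"quiet":{"type":"boolean"},"lines":{"type":"string"}},"required":["rows"],"additionalProperties":false}. rows is one flat list of numbers that holds 1 to 10 rows one after another, with no inner brackets; each row has 6 numbers: dx, dy, dz in m, then a rotation vector rx, ry, rz in degrees; each row shifts and turns the commanded pose from where the row before left it, along the tool's axes as they then stand; what a row does not reach is not made up. A row lasts 1/10 s, in which the tool goes at most 0.05 m and 8.59 degrees, less where a joint would pass 70% of its speed; a pose out of reach is approached as far as the arm can. jaw is the finger opening in m, set as the call begins (left out keeps the last). The fingers move at their own pace and stop on an object; squeeze is the grip in N (left out, the last holds). Time passes only in rows, so rows that do not move let the fingers close. The tool returns the time, the measured TCP pose, the force, the opening and the grip force at its end. only (a regular expression) keeps the lines of the reply that match it, lines (a string "A,B") keeps lines A to B, and quiet returns only ok. Input that does not fit is refused with a message, and nothing moves.
- readout.state(): the state, without advancing time (a new reading comes with each control period).
- cams.get_image(name): name is "scene" or "top" or "wrist"; returns a dict with "img" (400x640x3 uint8, red, green, blue), "depth" (400x640 float32, m along the optical axis (not along the pixel's ray), 0 where there is no reading), "K" (3x3 intrinsics, pixels), "xyz" and "attitude" of the camera in the world. Camera axes: x right, y up, looking along -z (the intrinsics and any distortion apply to the point x, -y, -z); pixel columns grow to the right and rows downward; lengths in m; the calibration is good to about 2 mm. A picture is of the moment at which its call begins.
- workorder.job_done(): hands the job in; it is judged then, once.
The state is a dict: "time_s": time; "joint_positions": joint angles; "qvel": joint speeds; "joint_efforts": joint torques, N m; "ee_pos": TCP position; "eef_rot": TCP orientation; "wrist_force": force on the tool from outside, world axes, zero at the start; "moment": the same for the moment, N m; "finger_gap": finger opening in m; "gripper_force": force on a finger pad.
Only numpy, scipy, OpenCV 4.12 (cv2) and the standard library are available. Lean on these libraries where they do the work, as an engineer would, in place of code of your own. Each camera call takes 0.05 s, during which the arm holds its last target. There are 200 camera calls.

TASK

Put the counter display right: the two boxes stand on the wrong risers, so put the plain dark brown box on the pale wooden riser and the kraft box with the orange bow on the black riser, each in the middle and squared up with its riser. Lay the red bar flat on top of the brown box, centred and square with it (lengthwise or crosswise), and stand the price card upright on the worktop midway between the two risers, in line with them and with its face parallel to their front edges. Leave the cream bar, the green bar and the stamp where they are.

Things in the scene. Friction and masses are not known exactly. Their poses are not given: they have to be found in the camera images.
- pale_riser: fixed square display riser with a pale wood top, 100 x 100 mm and 25 mm high. Origin at its underside's centre; x away from the robot (turned at most 0.15 rad), z up. The risers stand side by side, equally turned, 220 mm centre to centre; either may be the left one. At the start the kraft box stands on it.
- black_riser: fixed square display riser with a black top, 100 x 100 mm and 25 mm high. Origin at its underside's centre; x away from the robot (turned at most 0.15 rad), z up. The risers stand side by side, equally turned, 220 mm centre to centre; either may be the left one. At the start the brown box stands on it. A clear glass guard before the risers (y > -0.26 m) has its top edge at x 0.41, z 0.30 m.
- brown_box: plain flat gift box, dark brown with a small pale label and no ribbon, 66 x 66 x 34 mm, flat top. Origin at the centre of its underside; x and y along its sides, z up. Loose, about 0.09 kg.
- kraft_box: kraft-coloured (light brown) gift box with orange ribbon and bow. The firm box is 51 mm (along x) x 67 mm (along y) x 45 mm high; the bow reaches up to 65 mm and gives no hold. Origin at the centre of its underside, z up. Loose, about 0.09 kg.
- red_bar: chocolate bar in a red-orange wrapper, lying flat, 36 x 95 x 9 mm. Origin at the centre of its underside; y along its length, x across its width, z up. Loose, about 0.06 kg.
- price_card: price card: white card upright in a small oak block. Block 18 mm (x) x 56 mm (y) x 14 mm high; the card is 2 mm thick, 68 mm wide along y, and reaches from the block to 50 mm high. Grip the block across its 18 mm. Origin at the centre of the block's underside; x is square to the card's face. Loose, 0.03 kg. Its starting spot is free for other use once it is gone.
- cream_bar: chocolate bar in a cream-yellow wrapper, lying flat, 36 x 95 x 9 mm. Origin at the centre of its underside; y along its length, x across its width, z up. Loose bystander, not to be moved. It, the red bar and the card take three spots: two at the right, one at the left on the bare far strip (x 0.53 to 0.63 m, level with the worktop) of a chocolate tray with 15 mm high chocolates nearer the robot.
- green_bar: chocolate bar in a dark green wrapper, lying flat, 36 x 95 x 9 mm. Origin at the centre of its underside; y along its length, x across its width, z up. Loose bystander behind the risers, to be left alone.
- stamp: rubber stamp with a dark red turned handle on a wooden block 26 (x) x 40 (y) mm, 59 mm high. Origin at the centre of its underside. Loose bystander on the left, to be left alone.
There are look-alikes about, which are no part of the job. What is shaped like the price_card but blue is not meant.

How it is judged (in metres and radians):
At the end, for the whole second after the job is handed in: Brown box on pale riser, kraft box on black riser, red bar flat on the brown box: each within 15 mm of the middle and square within 0.2 rad. Price card upright on the worktop, within 15 mm of midway between the risers, parallel to their fronts within 0.2 rad. All released, at rest (horizontal distance between brown_box and pale_riser below 0.015 m and z of brown_box in the frame of pale_riser between 0.021 and 0.029 m and angle between each of brown_box, kraft_box, red_bar, price_card's own z axis and vertical below 0.08 rad and (angle between the x axis of brown_box and the x axis of pale_riser, either way round below 0.2 rad or angle between the x axis of brown_box and the x axis of pale_riser, either way round above 1.371 rad) and horizontal distance between kraft_box and black_riser below 0.015 m and z of kraft_box in the frame of black_riser between 0.021 and 0.029 m and (angle between the x axis of kraft_box and the x axis of black_riser, either way round below 0.2 rad or angle between the x axis of kraft_box and the x axis of black_riser, either way round above 1.371 rad) and horizontal distance between red_bar and brown_box below 0.015 m and z of red_bar in the frame of brown_box between 0.03 and 0.038 m and (angle between the x axis of red_bar and the x axis of brown_box, either way round below 0.2 rad or angle between the x axis of red_bar and the x axis of brown_box, either way round above 1.371 rad) and x of price_card in the frame of pale_riser between -0.015 and 0.015 m and horizontal distance between price_card and pale_riser below 0.125 m and horizontal distance between price_card and black_riser below 0.125 m and height (world z) of price_card below 0.005 m and angle between the x axis of price_card and the x axis of pale_riser, either way round below 0.2 rad and linear speed of each of brown_box, kraft_box, red_bar, price_card below 0.02 m/s and angular speed of each of brown_box, kraft_box, red_bar, price_card below 0.2 rad/s); the robot touches nothing.
It fails at once if the cream bar was moved by more than 20 mm (distance of cream_bar from where it was at the start of the episode above 0.02 m).
It fails at once if the green bar was moved by more than 20 mm (distance of green_bar from where it was at the start of the episode above 0.02 m).
It fails at once if the stamp was moved by more than 20 mm (distance of stamp from where it was at the start of the episode above 0.02 m).
It also fails if it takes over 131 s, if anything falls off the work surface, if the arm or the gripper's body presses on something with over 40 N, if the wrist force passes 120 N, or if a joint passes its speed limit or range.

## Working session

There is one attempt and no reset: what is moved stays moved. The work goes in short steps, Python scripts to look and compute and a tool call to move; the robot and the scene stay as the last step left them, time stands still between calls to the robot, and variables do not carry over. Pictures are saved under pics/ and viewed, at most 14 in all, crops included, and the job is handed in when it is done.

```bash
ls; mkdir -p pics
```

Create h.py:
```python
import numpy as np, cv2
from scipy.spatial.transform import Rotation as R
from workcell import readout, cams, workorder
def shot(n):
    d=cams.get_image(n); return d
def save(d,name,crop=None,scale=1):
    im=d["img"][:,:,::-1]
    if crop: im=im[crop[1]:crop[3],crop[0]:crop[2]]
    if scale!=1: im=cv2.resize(im,None,fx=scale,fy=scale,interpolation=cv2.INTER_CUBIC)
    cv2.imwrite("pics/"+name+".png",im)
def rot(d):
    a=np.array(d["attitude"],float)
    return a if a.shape==(3,3) else R.from_euler("xyz",a,degrees=True).as_matrix()
def rays(d,uv):
    K=np.array(d["K"]); uv=np.atleast_2d(np.array(uv,float))
    p=np.c_[(uv[:,0]-K[0,2])/K[0,0],-(uv[:,1]-K[1,2])/K[1,1],-np.ones(len(uv))]
    return p@rot(d).T
def onplane(d,uv,z):
    r=rays(d,uv); c=np.array(d["xyz"]); return c+r*((z-c[2])/r[:,2])[:,None]
def cloud(d):
    h,w=d["depth"].shape; v,u=np.mgrid[:h,:w]
    r=rays(d,np.c_[u.ravel(),v.ravel()])
    P=np.array(d["xyz"])+r*d["depth"].reshape(-1,1); return P.reshape(h,w,3)
```

Run:
```python
from h import *
import pickle
print(readout.state())
for n in ("scene","top","wrist"):
    d=shot(n); save(d,n+"0"); pickle.dump(d,open(n+".pkl","wb")); print(n,{k:d[k] for k in d if k not in("img","depth")})
```

```text
pics
{'time_s': 0.0, 'joint_positions': array([ 6.53900274e+01,  1.77067820e+01,  9.36905381e+01,  4.75994629e-04,
        6.87384163e+01, -3.99318487e+00]), 'qvel': array([ 0.03083208, -0.01940052,  0.01078821, -0.09245536,  0.03592217,
       -0.03095727]), 'joint_efforts': array([-1.08320396e-04, -4.15269828e+01, -2.76660597e+01,  2.28369856e-05,
        1.02660005e-02, -2.49472187e-06]), 'ee_pos': array([0.21974189, 0.58420026, 0.23001388]), 'eef_rot': array([-1.79864624e+02, -9.89448810e-03,  1.59383027e+02]), 'wrist_force': array([ 0.26740889,  0.05167703, -0.26175748]), 'moment': array([-0.03475059,  0.01563978,  0.01057056]), 'gripper_force': 0.0, 'finger_gap': 0.08526050411643708}
scene {'K': array([[438.6010031 ,   0.        , 324.69248403],
       [  0.        , 438.6010031 , 201.29489775],
       [  0.        ,   0.        ,   1.        ]]), 'xyz': array([1.56705873, 0.56105444, 1.08074403]), 'attitude': array([ 45.11203194,   1.04775006, 111.69184481])}
top {'K': array([[482.65748493,   0.        , 319.61462715],
       [  0.        , 482.65748493, 190.99915214],
       [  0.        ,   0.        ,   1.        ]]), 'xyz': array([0.43322203, 0.13251651, 1.62973069]), 'attitude': array([  6.72668955,   0.35925307, -91.48846933])}
wrist {'K': array([[341.14275393,   0.        , 320.60075408],
       [  0.        , 341.14275393, 201.23860209],
       [  0.        ,   0.        ,   1.        ]]), 'xyz': array([0.15670066, 0.60726992, 0.37273585]), 'attitude': array([-15.30168982,   0.13116574,  69.38427909])}
```

View pics/top0.png

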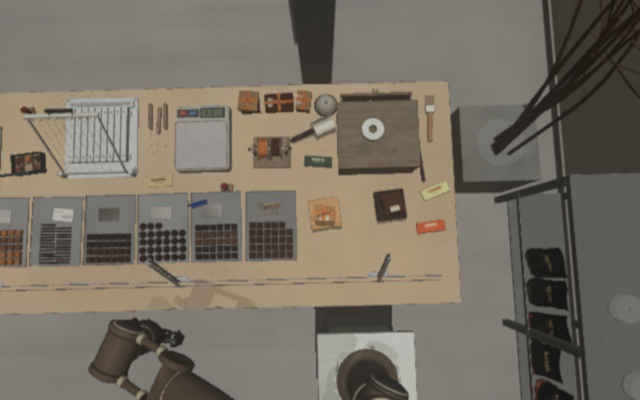

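View pics/scene0.png

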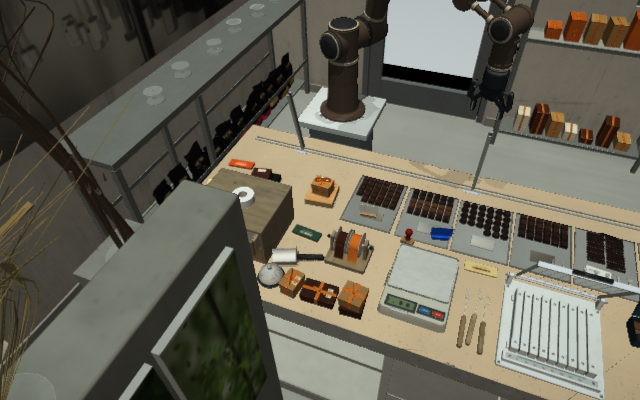

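The top view has image up = +x and image right = -y.
- **Boxes:** the kraft box is at (324,213) on the pale riser and the brown box at (390,205) on the black one.
- **Bars:** red bar (430,227), cream bar (435,190), green bar (318,161).
- **Price card:** a white card at (270,207) on the left tray's far strip. The look-alike is the blue card at (199,203).
- **Stamp:** (227,187).
- **Other look-alikes:** the boxes at (249,101), (280,101) and (303,100) at the back.

I'll check these in a close crop.

Run:
```python
from h import *
import pickle
d=pickle.load(open("top.pkl","rb"))
save(d,"crop1",(185,145,460,300),2.9)
P=cloud(d)
for n,uv in dict(kraft=(324,213),brown=(390,205),red=(430,227),cream=(435,190),card=(270,207),blue=(199,203),green=(318,161),stamp=(227,187),table=(350,240),cabinet=(400,140),strip=(262,197)).items():
    print(n,P[uv[1],uv[0]].round(3))
# height map edges around risers
z=P[:,:,2]
for lo,hi,nm,box in ((.015,.033,"riser",(295,180,420,245)),(.045,.075,"boxtop",(295,180,420,245))):
    m=np.zeros(z.shape,np.uint8); x0,y0,x1,y1=box
    m[y0:y1,x0:x1]=((z>lo)&(z<hi))[y0:y1,x0:x1]
    m2 = m if nm=="boxtop" else m | ((z>lo)&(np.indices(z.shape)[0]>=y0)&(np.indices(z.shape)[0]<y1)&(np.indices(z.shape)[1]>=x0)&(np.indices(z.shape)[1]<x1)).astype(np.uint8)
    cs,_=cv2.findContours(m2,0,2)
    for c in cs:
        if cv2.contourArea(c)<80: continue
        pts=P[c[:,0,1],c[:,0,0],:2]
        M=np.zeros_like(m);cv2.drawContours(M,[c],-1,1,-1)
        q=P[(M>0)&(m>0)][:,:2].astype(np.float32)
        r=cv2.minAreaRect(q*1000); print(nm,np.round(r[0],1),np.round(r[1],1),round(r[2],1))
```

```text
kraft [0.545 0.125 0.074]
brown [ 0.566 -0.09   0.064]
red [ 0.493 -0.229  0.008]
cream [ 0.618 -0.253  0.005]
card [0.575 0.307 0.005]
blue [0.594 0.545 0.011]
green [0.728 0.141 0.009]
stamp [0.645 0.449 0.021]
table [ 0.457  0.04  -0.001]
cabinet [ 0.761 -0.118  0.15 ]
strip [ 0.611  0.334 -0.003]
riser [551.8 123.7] [100.6  99.6] 5.4
riser [573.7 -94.9] [100.6 100.5] 5.7
boxtop [547.2 125.2] [65.2 49.3] 88.0
boxtop [ 578.1 -100.1] [66.5 67.1] 12.9
```

View pics/crop1.png

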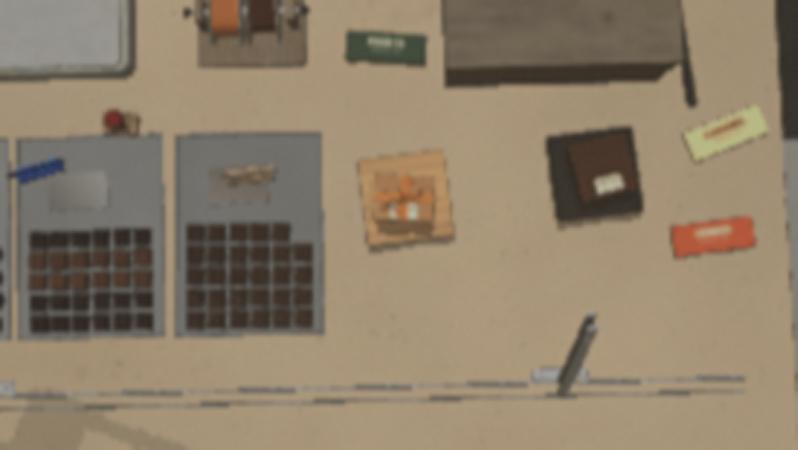

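The crop confirms the picks: kraft box on the pale riser, brown box on the black riser, white card on the left tray's far strip, and the blue card on the next tray. The risers measure 220 mm apart and 5.6° turned, which matches the description. I'll raise the tool and cross the guard, measuring the bars and card as I go.

Create log.py:
```python
from h import *
s=readout.state(); open("fk.txt","a").write(" ".join("%.5f"%v for v in [*s["joint_positions"],*s["ee_pos"],*s["eef_rot"]])+"\n")
```

```bash
python3 log.py
```

```text
(no output)
```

Emit:
{"fn": "shift_gripper", "kwargs": {"rows": [0,0,-0.022,0,0,7.71,0,0,-0.022,0,0,7.71,0,0,-0.022,0,0,7.71,0,0,-0.022,0,0,7.71,0,0,-0.022,0,0,7.71,0,0,-0.022,0,0,7.71,0,0,-0.022,0,0,7.71,0,0,-0.022,0,0,7.71,0,0,-0.022,0,0,7.71], "jaw": 0.085, "squeeze": 40}}

```text
time_s: 1.05
ee_pos: [0.22, 0.5847, 0.4296]
eef_rot: [-180.0, 0.0, 89.7]
wrist_force: [-0.3, 0.8, 0.5]
finger_gap: 0.0854
gripper_force: 0.0
```

```bash
python3 log.py
```

Emit:
{"fn": "shift_gripper", "kwargs": {"rows": [-0.038,0.027,0,0,0,0,-0.038,0.027,0,0,0,0,-0.038,0.027,0,0,0,0,-0.038,0.027,0,0,0,0,-0.038,0.027,0,0,0,0,-0.038,0.027,0,0,0,0]}}

```text
time_s: 1.65
ee_pos: [0.3826, 0.3553, 0.4289]
eef_rot: [-180.0, 0.0, 90.0]
wrist_force: [1.2, -0.7, -0.4]
finger_gap: 0.0849
gripper_force: 0.0
```

```bash
python3 log.py
```

Emit:
{"fn": "shift_gripper", "kwargs": {"rows": [-0.038,0.027,0,0,0,0,-0.038,0.027,0,0,0,0,-0.038,0.027,0,0,0,0,-0.038,0.027,0,0,0,0,-0.038,0.027,0,0,0,0,-0.038,0.027,0,0,0,0,0,0,0,0,0,0,0,0,0,0,0,0]}}

```text
time_s: 2.45
ee_pos: [0.5441, 0.128, 0.4285]
eef_rot: [-179.9, -0.0, 89.8]
wrist_force: [-0.3, 0.2, -0.0]
finger_gap: 0.0849
gripper_force: 0.0
```

```bash
python3 log.py
```

Run:
```python
from h import *
import pickle
d=pickle.load(open("top.pkl","rb"))
hsv=cv2.cvtColor(d["img"],cv2.COLOR_RGB2HSV)
def rect(lo,hi,box,z,n):
    m=np.zeros(hsv.shape[:2],np.uint8);x0,y0,x1,y1=box
    m[y0:y1,x0:x1]=cv2.inRange(hsv,lo,hi)[y0:y1,x0:x1]
    v,u=np.nonzero(m); q=onplane(d,np.c_[u,v],z)[:,:2].astype(np.float32)*1000
    r=cv2.minAreaRect(q);print(n,len(u),np.round(r[0]),np.round(r[1]),round(r[2],1))
rect((3,150,120),(14,255,255),(405,210,455,245),.009,"red")
rect((22,60,120),(40,255,255),(410,175,460,205),.009,"cream")
A=np.loadtxt("fk.txt"); print(A.round(2))
w=shot("wrist"); save(w,"wrist1"); pickle.dump(w,open("wrist.pkl","wb")); print(w["xyz"],w["attitude"])
```

```text
red 192 [ 496. -230.] [32. 91.] 6.6
cream 261 [ 617. -252.] [37. 96.] 20.2
[[ 6.5390e+01  1.7690e+01  9.3670e+01 -0.0000e+00  6.8740e+01 -3.9900e+00
   2.2000e-01  5.8000e-01  2.3000e-01 -1.7990e+02 -1.0000e-02  1.5939e+02]
 [ 6.5390e+01  1.1640e+01  7.8670e+01 -0.0000e+00  8.9740e+01  6.5710e+01
   2.2000e-01  5.8000e-01  4.3000e-01 -1.7998e+02  5.0000e-02  8.9680e+01]
 [ 3.8100e+01 -6.0000e-01  9.2060e+01 -0.0000e+00  8.8550e+01  3.8080e+01
   3.8000e-01  3.6000e-01  4.3000e-01 -1.7999e+02  1.0000e-02  9.0020e+01]
 [ 8.7600e+00  3.8600e+00  8.7540e+01  4.0000e-02  8.8710e+01  8.9100e+00
   5.4000e-01  1.3000e-01  4.3000e-01 -1.7989e+02 -2.0000e-02  8.9850e+01]]
[0.5437585  0.19386755 0.57107051] [-15.277758     0.08443953  -0.15317253]
```

View pics/wrist1.png

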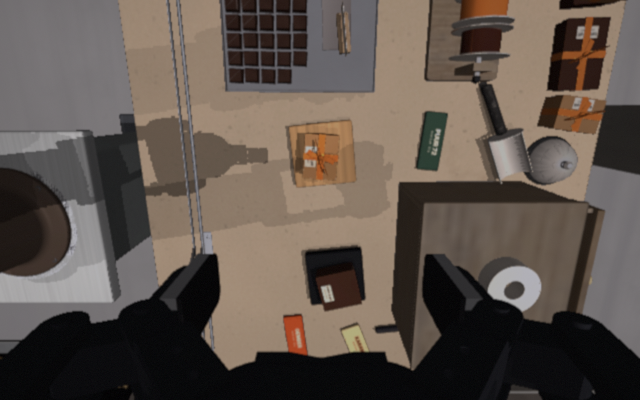

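The wrist view has image right = +X and image up = +Y. It shows the kraft box at (321,157) on the pale riser, the brown box at (338,285) on the black one, red bar (294,335), cream bar (355,338) and green bar (432,140), all consistent with the top view. Now I'll grasp the kraft box.

Emit:
{"fn": "shift_gripper", "kwargs": {"rows": [-0.003,0.003,0.045,0,0,1.8,0,0,0.05,0,0,0,0,0,0.05,0,0,0,0,0,0.05,0,0,0,0,0,0.05,0,0,0,0,0,0.05,0,0,0,0,0,0.04,0,0,0,0,0,0.03,0,0,0,0,0,0.02,0,0,0,0,0,0.0115,0,0,0], "jaw": 0.085, "squeeze": 40}}

```text
time_s: 3.5
ee_pos: [0.5447, 0.1275, 0.0308]
eef_rot: [-179.8, 0.0, 88.3]
wrist_force: [0.5, -0.6, -0.3]
finger_gap: 0.0849
gripper_force: 0.0
```

Emit:
{"fn": "shift_gripper", "kwargs": {"rows": [0,0,0,0,0,0,0,0,0,0,0,0,0,0,0,0,0,0]}}

```text
time_s: 3.8
ee_pos: [0.5485, 0.1266, 0.0345]
eef_rot: [179.8, -0.0, 88.2]
wrist_force: [-0.0, -0.7, 0.5]
finger_gap: 0.0851
gripper_force: 0.0
```

```bash
python3 log.py
```

Emit:
{"fn": "shift_gripper", "kwargs": {"rows": [0,0,0,0,0,0,0,0,0,0,0,0,0,0,0,0,0,0,0,0,0,0,0,0,0,0,0,0,0,0,0,0,0,0,0,0,0,0,0,0,0,0,0,0,0,0,0,0], "jaw": 0.03, "squeeze": 30}}

```text
time_s: 4.6
ee_pos: [0.5477, 0.1259, 0.0337]
eef_rot: [179.9, -0.0, 88.2]
wrist_force: [-1.2, 0.9, 6.7]
finger_gap: 0.0496
gripper_force: 33.2
```

Emit:
{"fn": "shift_gripper", "kwargs": {"rows": [0,0,-0.01,0,0,0,0,0,-0.03,0,0,0,0,0,-0.03,0,0,0,0,0,-0.03,0,0,0,-0.02,0.005,0,0,0,0,-0.035,0.007,0,0,0,0,-0.036,0.007,0,0,0,0,-0.02,0,0,0,0,0,0,0,0,0,0,0,0,0,0,0,0,0]}}

```text
time_s: 5.6
ee_pos: [0.5622, 0.0142, 0.1327]
eef_rot: [-180.0, -0.0, 88.1]
wrist_force: [-0.4, -0.3, -1.3]
finger_gap: 0.0497
gripper_force: 32.6
```

Emit:
{"fn": "shift_gripper", "kwargs": {"rows": [0,0,0.03,0,0,0,0,0,0.03,0,0,0,0,0,0.03,0,0,0,0,0,0.02,0,0,0,0,0,0.01,0,0,0,0,0,0.004,0,0,0,0,0,0,0,0,0,0,0,0,0,0,0]}}

```text
time_s: 6.4
ee_pos: [0.5637, 0.015, 0.0098]
eef_rot: [179.9, -0.0, 88.2]
wrist_force: [-0.7, 0.8, -0.8]
finger_gap: 0.0497
gripper_force: 32.5
```

```bash
python3 log.py
```

Emit:
{"fn": "shift_gripper", "kwargs": {"rows": [0,0,0,0,0,0,0,0,0,0,0,0,0,0,0,0,0,0,0,0,0,0,0,0,0,0,-0.02,0,0,0,0,0,-0.04,0,0,0,0,0,-0.05,0,0,0,0,0,-0.05,0,0,0,0,0,-0.05,0,0,0,0,0,-0.05,0,0,0], "jaw": 0.085}}

```text
time_s: 7.4
ee_pos: [0.5621, 0.0144, 0.2709]
eef_rot: [180.0, -0.0, 88.2]
wrist_force: [0.8, -0.2, 0.4]
finger_gap: 0.085
gripper_force: 0.0
```

Emit:
{"fn": "shift_gripper", "kwargs": {"rows": [-0.02,0,0,0,0,0,-0.02,0,0,0,0,0,-0.02,0,0,0,0,0,-0.02,0,0,0,0,0,-0.01,0,0,0,0,0,0,0,0,0,0,0,0,0,0,0,0,0]}}

```text
time_s: 8.1
ee_pos: [0.5596, -0.0752, 0.2686]
eef_rot: [-180.0, -0.0, 88.2]
wrist_force: [0.1, 0.4, -0.6]
finger_gap: 0.0848
gripper_force: 0.0
```

```bash
python3 log.py
```

Create meas.py:
```python
from h import *
import sys
def rects(d,lo,hi,box,mina=.0008):
    P=cloud(d); ok=(d["depth"]>0)&(P[...,2]>lo)&(P[...,2]<hi)&(P[...,0]>box[0])&(P[...,0]<box[1])&(P[...,1]>box[2])&(P[...,1]<box[3])
    m=ok.astype(np.uint8)
    n,l=cv2.connectedComponents(m)
    for i in range(1,n):
        q=P[l==i]
        if len(q)<60: continue
        r=cv2.minAreaRect(q[:,:2].astype(np.float32)*1000)
        print(np.round(r[0],1),np.round(r[1],1),round(r[2],1),"z",np.median(q[:,2]).round(4),len(q))
```

Run:
```python
from meas import *
d=shot("wrist")
print("box");rects(d,.045,.08,(.45,.65,-.2,.2)); print("riser");rects(d,.018,.032,(.45,.65,-.2,.2))
save(d,"wrist2")
```

```text
box
[562.6  13.9] [66.4 49.9] 88.1 z 0.0459 2199
[ 572.2 -101.5] [66.  66.4] 13.2 z 0.0591 3790
riser
[549.4  86.7] [100.5  30.9] 4.6 z 0.0249 2738
[568.  -96.7] [100.2 100.4] 5.7 z 0.025 3427
```

View pics/wrist2.png

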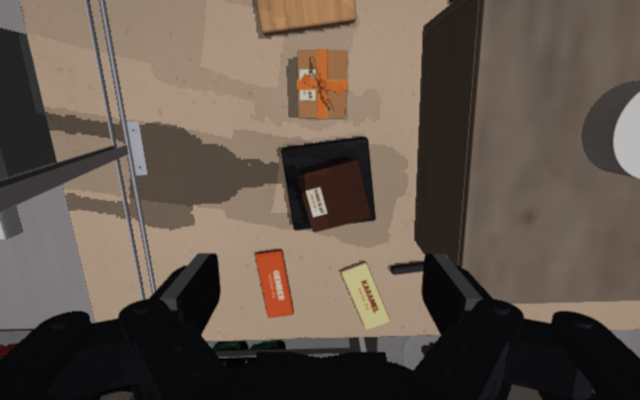

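The second wrist view shows the kraft box at (322,84) between the risers, brown box (335,195), red bar (274,283) and cream bar (364,294), undisturbed. The two cameras disagree by about 5 mm in x for the black riser, so I'll compare the earlier wrist view and the scene camera.

Run:
```python
from meas import *
import pickle
for n in ("wrist","scene","top"):
    d=pickle.load(open(n+".pkl","rb")) 
    print(n,"box");rects(d,.048,.08,(.45,.65,-.2,.2)); print("riser");rects(d,.017,.033,(.45,.65,-.2,.2))
d=shot("top"); print("top now");rects(d,.04,.08,(.45,.65,-.2,.2));rects(d,.017,.033,(.45,.65,-.2,.2))
```

```text
wrist box
[542.  124.6] [66.9 50.6] 86.0 z 0.0704 1532
[ 572.2 -101.3] [66.  66.6] 13.1 z 0.0591 1494
riser
[546. 122.] [100.  100.2] 5.8 z 0.025 2308
[568.  -96.3] [ 99.9 100.4] 5.8 z 0.0251 1534
scene box
[ 567.2 -103.9] [58.2 68.6] 10.8 z 0.0581 178
[545.4 124.2] [70.5 53.3] 87.4 z 0.0681 264
riser
[538.6 -64.6] [41.  32.9] 7.9 z 0.024 66
[550. 123.] [104.6 101.4] 6.1 z 0.0234 348
top box
[578.2 -99.9] [66.3 67.1] 12.6 z 0.0594 416
[547.2 125.2] [65.3 49.3] 87.9 z 0.071 315
riser
[573.7 -94.9] [100.7 100.4] 5.6 z 0.0251 456
[551.8 123.7] [100.6  99.6] 5.4 z 0.0255 560
top now
[573.4 -76.9] [63.2 20. ] 12.5 z 0.0593 91
[568.8  15.5] [66.5 50.1] 88.4 z 0.0463 292
[570.6 -66.9] [99.7 44.2] 5.5 z 0.025 251
[551.8 123.7] [100.2  99.9] 5.4 z 0.0253 875
```

Checking against the placed kraft box (released at TCP x 0.5637), the top camera reads +5 mm in x and the wrist camera −1 mm. Corrected positions:
- pale riser (0.547, 0.123)
- black riser (0.569, −0.0956)
- both at yaw 5.7°
- brown box (0.573, −0.101), yaw 13°

Now the brown box.

Emit:
{"fn": "shift_gripper", "kwargs": {"rows": [-0.0252,0.0142,0,0,0,0,0,0,0.02,0,0,-7.4,0,0,0.03,0,0,-7.4,0,0,0.04,0,0,0,0,0,0.04,0,0,0,0,0,0.04,0,0,0,0,0,0.03,0,0,0,0,0,0.02,0,0,0,0,0,0,0,0,0,0,0,0,0,0,0], "jaw": 0.085, "squeeze": 40}}

```text
time_s: 9.2
ee_pos: [0.5733, -0.1005, 0.0489]
eef_rot: [-180.0, -0.0, 103.0]
wrist_force: [0.1, 0.4, 0.6]
finger_gap: 0.0849
gripper_force: 0.0
```

Emit:
{"fn": "shift_gripper", "kwargs": {"rows": [0,0,0.01,0,0,0,0,0,0.008,0,0,0,0,0,0,0,0,0,0,0,0,0,0,0]}}

```text
time_s: 9.6
ee_pos: [0.573, -0.1012, 0.0308]
eef_rot: [-180.0, -0.0, 103.0]
wrist_force: [-0.8, 0.2, 0.8]
finger_gap: 0.0856
gripper_force: 0.0
```

```bash
python3 log.py
```

Emit:
{"fn": "shift_gripper", "kwargs": {"rows": [0,0,0,0,0,0,0,0,0,0,0,0,0,0,0,0,0,0,0,0,0,0,0,0,0,0,0,0,0,0,0,0,0,0,0,0], "jaw": 0.05, "squeeze": 30}}

```text
time_s: 10.2
ee_pos: [0.5737, -0.1014, 0.0314]
eef_rot: [179.9, 0.0, 103.0]
wrist_force: [-0.0, -0.0, 4.3]
finger_gap: 0.0653
gripper_force: 35.3
```

Emit:
{"fn": "shift_gripper", "kwargs": {"rows": [0,0,-0.01,0,0,0,0,0,-0.03,0,0,0,0,0,-0.04,0,0,0,0,0,-0.03,0,0,7.3,0.02,0,0,0,0,0,0.04,-0.001,0,0,0,0,0.045,-0.001,0,0,0,0,0.045,-0.001,0,0,0,0,0.045,-0.001,0,0,0,0,0.031,0,0,0,0,0]}}

```text
time_s: 11.2
ee_pos: [0.5451, 0.1259, 0.1405]
eef_rot: [-179.9, -0.0, 95.8]
wrist_force: [0.1, 0.7, -0.2]
finger_gap: 0.0653
gripper_force: 34.7
```

Emit:
{"fn": "shift_gripper", "kwargs": {"rows": [0,0,0,0,0,0,0,0,0,0,0,0,0,0,0,0,0,0]}}

```text
time_s: 11.5
ee_pos: [0.5465, 0.1224, 0.1405]
eef_rot: [-180.0, 0.0, 95.7]
wrist_force: [-0.2, -0.2, -1.0]
finger_gap: 0.0651
gripper_force: 34.7
```

Emit:
{"fn": "shift_gripper", "kwargs": {"rows": [0.0006,0,0.03,0,0,0,0,0,0.03,0,0,0,0,0,0.025,0,0,0,0,0,0.015,0,0,0,0,0,0.0055,0,0,0,0,0,0.003,0,0,0,0,0,0,0,0,0,0,0,0,0,0,0]}}

```text
time_s: 12.3
ee_pos: [0.5479, 0.124, 0.0335]
eef_rot: [179.9, -0.0, 95.7]
wrist_force: [-0.0, -0.6, -0.7]
finger_gap: 0.0655
gripper_force: 34.7
```

Emit:
{"fn": "shift_gripper", "kwargs": {"rows": [0,0,0,0,0,0,0,0,0,0,0,0,0,0,0,0,0,0,0,0,0,0,0,0,0,0,-0.02,0,0,0,0,0,-0.04,0,0,0,0,0,-0.05,0,0,0,0,0,-0.05,0,0,0,0,0,-0.03,0,0,0,0,0,0,0,0,0], "jaw": 0.085}}

```text
time_s: 13.3
ee_pos: [0.5508, 0.1246, 0.229]
eef_rot: [179.3, -0.0, 95.7]
wrist_force: [0.9, -0.1, 0.4]
finger_gap: 0.0848
gripper_force: 0.0
```

Emit:
{"fn": "shift_gripper", "kwargs": {"rows": [-0.035,0.0021,0,0,0,0,-0.0368,0.0022,0,0,0,0,-0.037,0.0021,0,0,0,7.5,0,0,0,0,0,0,0,0,0,0,0,0]}}

```text
time_s: 13.8
ee_pos: [0.563, 0.0157, 0.221]
eef_rot: [-179.9, -0.0, 88.1]
wrist_force: [-0.0, 0.4, -0.0]
finger_gap: 0.0847
gripper_force: 0.0
```

Run:
```python
from meas import *
d=shot("wrist");rects(d,.04,.08,(.45,.65,-.2,.2));rects(d,.017,.033,(.45,.65,-.2,.2))
d=shot("top");print("top");rects(d,.04,.08,(.45,.65,-.2,.2));rects(d,.017,.033,(.45,.65,-.2,.2))
```

```text
[546.9 124.1] [66.1 66.7] 5.9 z 0.059 6792
[562.8  13.8] [67.1 50.8] 87.9 z 0.0454 3587
[545.9 122.3] [100.3 100.2] 5.8 z 0.0249 5397
[568.  -96.2] [100.1 100.4] 5.6 z 0.025 7615
top
[552.4 125.2] [65.8 65.8] 5.9 z 0.0594 414
[ 576.8 -134.8] [97.6 24. ] 1.5 z 0.0252 142
[551.9 123.7] [100.6  99.9] 5.6 z 0.0253 467
[548.2 -71.5] [53.9 48.1] 6.0 z 0.0252 214
```

The brown box sits within 2 mm of the pale riser's middle and is square with it. Next is the kraft box, going to the black riser.

Emit:
{"fn": "shift_gripper", "kwargs": {"rows": [-0.001,0.001,0.04,0,0,0,0,0,0.04,0,0,0,0,0,0.04,0,0,0,0,0,0.04,0,0,0,0,0,0.025,0,0,0,0,0,0.015,0,0,0,0,0,0.008,0,0,0,0,0,0.003,0,0,0,0,0,0,0,0,0,0,0,0,0,0,0], "jaw": 0.085, "squeeze": 30}}

```text
time_s: 14.9
ee_pos: [0.5662, 0.0153, 0.0127]
eef_rot: [179.8, 0.0, 88.2]
wrist_force: [-0.2, -0.2, -0.4]
finger_gap: 0.0849
gripper_force: 0.0
```

Emit:
{"fn": "shift_gripper", "kwargs": {"rows": [0,0,0,0,0,0,0,0,0,0,0,0,0,0,0,0,0,0,0,0,0,0,0,0,0,0,0,0,0,0,0,0,0,0,0,0,0,0,0,0,0,0], "jaw": 0.03, "squeeze": 30}}

```text
time_s: 15.6
ee_pos: [0.5655, 0.0151, 0.0121]
eef_rot: [179.9, 0.0, 88.2]
wrist_force: [-0.9, 0.9, 5.7]
finger_gap: 0.0495
gripper_force: 33.4
```

```bash
python3 log.py
```

Emit:
{"fn": "shift_gripper", "kwargs": {"rows": [0,0,-0.01,0,0,0,0,0,-0.03,0,0,0,0,0,-0.04,0,0,0,0,0,-0.03,0,0,-3.8,0,0,0,0,0,-3.8,-0.035,0,0,0,0,0,-0.04,0,0,0,0,0,-0.035,0,0,0,0,0,0,0,0,0,0,0,0,0,0,0,0,0]}}

```text
time_s: 16.6
ee_pos: [0.5754, -0.0947, 0.1211]
eef_rot: [-180.0, -0.0, 95.7]
wrist_force: [-0.5, 0.5, -0.6]
finger_gap: 0.0496
gripper_force: 32.8
```

Emit:
{"fn": "shift_gripper", "kwargs": {"rows": [0,-0.0065,0.02,0,0,0,0,0,0.025,0,0,0,0,0,0.02,0,0,0,0,0,0.011,0,0,0,0,0,0.005,0,0,0,0,0,0.002,0,0,0,0,0,0,0,0,0,0,0,0,0,0,0]}}

```text
time_s: 17.4
ee_pos: [0.5704, -0.0949, 0.0393]
eef_rot: [179.9, 0.0, 95.8]
wrist_force: [-0.5, 0.3, -0.9]
finger_gap: 0.0497
gripper_force: 32.8
```

Emit:
{"fn": "shift_gripper", "kwargs": {"rows": [0,0,0,0,0,0,0,0,0,0,0,0,0,0,0,0,0,0,0,0,0,0,0,0,0,0,-0.02,0,0,0,0,0,-0.04,0,0,0,0,0,-0.05,0,0,0,0,0,-0.05,0,0,0,0,0,-0.03,0,0,0,0,0,0,0,0,0], "jaw": 0.085}}

```text
time_s: 18.4
ee_pos: [0.5735, -0.0958, 0.2352]
eef_rot: [179.3, 0.2, 95.8]
wrist_force: [-0.1, -0.1, 0.3]
finger_gap: 0.0851
gripper_force: 0.0
```

```bash
python3 log.py
```

Run:
```python
from meas import *
d=shot("wrist");rects(d,.04,.08,(.45,.65,-.2,.2));rects(d,.017,.033,(.45,.65,-.2,.2));save(d,"wrist3")
print("bars");rects(d,.005,.014,(.44,.68,-.32,-.16))
from scipy.optimize import least_squares
A=np.loadtxt("fk.txt");j=np.radians(A[:,:3]);r=np.hypot(A[:,6],A[:,7]);z=A[:,8]
def f(p):
    a,L1,L2,e,h=p; t=j[:,1]+j[:,2]
    return np.r_[a+L1*np.sin(j[:,1])+L2*np.sin(t)+e*np.cos(t)*-1-r, h+L1*np.cos(j[:,1])+L2*np.cos(t)+e*np.sin(t)-z]
s=least_squares(f,[0,.4,.4,0,.0]);print("a,L1,L2,e,h-L",s.x.round(3),np.abs(s.fun).max())
```

```text
[569.3 -96.5] [50.7 67.1] 6.4 z 0.0703 3835
[568.1 -97. ] [100.1 100. ] 5.8 z 0.025 4946
bars
[ 492.9 -231. ] [36.3 95. ] 6.6 z 0.0093 2222
[ 612.7 -252.9] [36.  95.7] 20.5 z 0.0094 2047
[ 662.8 -213.2] [35.1 12. ] 6.2 z 0.0112 300
a,L1,L2,e,h-L [ 0.003  0.474  0.526 -0.032 -0.   ] 0.0032052619706659513
```

View pics/wrist3.png

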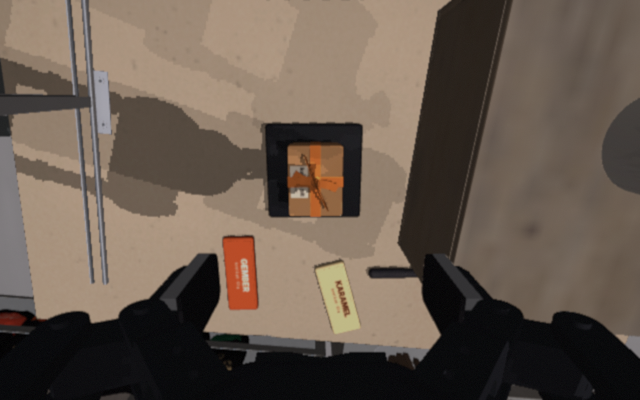

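The kraft box is centred and square on the black riser at (315,180), the red bar is at (240,272) and the cream bar at (337,296). Before reaching for the red bar near the guard, I'll check the shoulder height (to know the wrist height) from the first scene picture's depth.

Run:
```python
from h import *
import pickle
d=pickle.load(open("scene.pkl","rb"));P=cloud(d)
for uv in ((345,85),(340,40),(337,25),(375,20),(505,30),(495,55),(500,75),(490,95),(345,110)): print(uv,P[uv[1],uv[0]].round(3))
w=shot("scene"); Q=cloud(w); m=(Q[...,2]>.1)&(Q[...,0]>.35)&(Q[...,0]<.7)&(abs(Q[...,1])<.25)&(Q[...,2]<.9)&(w["depth"]>0)
q=Q[m]; s=readout.state();print(s["joint_positions"].round(1))
for x in np.arange(.37,.68,.03):
    t=q[(abs(q[:,0]-x)<.015)&(q[:,2]>.17)]
    if len(t): print(x.round(2),len(t),"z",t[:,2].min().round(3),t[:,2].max().round(3),"y",t[:,1].min().round(3),t[:,1].max().round(3))
```

```text
(345, 85) [0.05  0.029 0.15 ]
(340, 40) [0.072 0.014 0.348]
(337, 25) [ 0.043 -0.009  0.39 ]
(375, 20) [-0.093  0.098  0.37 ]
(505, 30) [0.286 0.574 0.555]
(495, 55) [0.25  0.566 0.464]
(500, 75) [0.249 0.595 0.404]
(490, 95) [0.231 0.583 0.322]
(345, 110) [0.061 0.034 0.039]
[-13.8  12.5 100.3   0.   67.  -19.6]
0.37 46 z 0.173 0.238 y -0.054 -0.042
0.4 101 z 0.186 0.304 y -0.055 -0.041
0.43 294 z 0.568 0.621 y -0.111 0.001
0.46 298 z 0.566 0.631 y -0.126 -0.002
0.49 245 z 0.29 0.631 y -0.135 -0.011
0.52 223 z 0.244 0.592 y -0.139 -0.021
0.55 251 z 0.253 0.59 y -0.146 -0.026
0.58 1061 z 0.305 0.59 y -0.159 -0.028
0.61 1568 z 0.246 0.588 y -0.157 -0.032
0.64 183 z 0.253 0.35 y -0.103 -0.074
```

Shoulder height is about 0.34 m, so the forearm passes roughly 0.1 m clear of the guard at the red bar.

Emit:
{"fn": "shift_gripper", "kwargs": {"rows": [-0.0316,-0.0228,0,0,0,0,-0.0316,-0.0228,0,0,0,0,-0.0316,-0.0228,0,0,0,0,-0.0316,-0.0228,0,0,0,-0.8,0,0,0.03,0,0,0,0,0,0.04,0,0,0,0,0,0.04,0,0,0,0,0,0.03,0,0,0,0,0,0,0,0,0,0,0,0,0,0,0], "jaw": 0.06, "squeeze": 30}}

```text
time_s: 19.5
ee_pos: [0.4899, -0.229, 0.0865]
eef_rot: [-179.8, -0.2, 96.6]
wrist_force: [1.1, -1.0, 1.1]
finger_gap: 0.0598
gripper_force: 0.0
```

```bash
python3 log.py
```

Run:
```python
from meas import *
d=shot("wrist");rects(d,.005,.014,(.44,.68,-.32,-.16))
```

```text
[ 676.1 -168. ] [16.   6.5] 85.4 z 0.0091 296
[ 492.7 -231.2] [36.1 94.8] 6.3 z 0.0093 7060
[ 610.  -247.1] [36.6 83. ] 20.9 z 0.0094 5559
[ 662.4 -213.5] [36.1 12.3] 5.2 z 0.0112 1033
```

Emit:
{"fn": "shift_gripper", "kwargs": {"rows": [-0.0025,0.0035,0.03,0,0,0,0,0,0.025,0,0,0,0,0,0.015,0,0,0,0,0,0.008,0,0,0,0,0,0.004,0,0,0,0,0,0,0,0,0,0,0,0,0,0,0], "jaw": 0.06, "squeeze": 30}}

```text
time_s: 20.25
ee_pos: [0.4961, -0.2324, 0.0073]
eef_rot: [179.9, 0.1, 96.6]
wrist_force: [-0.3, -0.4, -0.1]
finger_gap: 0.0603
gripper_force: 0.0
```

Emit:
{"fn": "shift_gripper", "kwargs": {"rows": [0,0,0,0,0,0,0,0,0,0,0,0,0,0,0,0,0,0,0,0,0,0,0,0,0,0,0,0,0,0,0,0,0,0,0,0,0,0,0,0,0,0], "jaw": 0.025, "squeeze": 30}}

```text
time_s: 20.95
ee_pos: [0.4958, -0.2322, 0.0073]
eef_rot: [180.0, 0.0, 96.6]
wrist_force: [-1.3, 0.5, 6.4]
finger_gap: 0.0336
gripper_force: 29.4
```

```bash
python3 log.py
```

Emit:
{"fn": "shift_gripper", "kwargs": {"rows": [0,0,0,0,0,0,0,0,0,0,0,0,0,0,0.0025,0,0,0,0,0,0.0025,0,0,0,0,0,0,0,0,0], "jaw": 0.05, "squeeze": 30}}

```text
time_s: 21.45
ee_pos: [0.4946, -0.2316, 0.0005]
eef_rot: [-179.9, -0.0, 96.6]
wrist_force: [-0.1, 0.2, 0.4]
finger_gap: 0.0499
gripper_force: 0.0
```

Emit:
{"fn": "shift_gripper", "kwargs": {"rows": [0,0,0,0,0,0,0,0,0,0,0,0,0,0,0,0,0,0,0,0,0,0,0,0,0,0,0,0,0,0,0,0,0,0,0,0], "jaw": 0.025, "squeeze": 30}}

```text
time_s: 22.05
ee_pos: [0.4951, -0.2319, 0.0012]
eef_rot: [-180.0, -0.0, 96.6]
wrist_force: [-0.4, 0.1, -1.3]
finger_gap: 0.0349
gripper_force: 30.0
```

Emit:
{"fn": "shift_gripper", "kwargs": {"rows": [0,0,-0.01,0,0,0,0,0,-0.03,0,0,0,0,0,-0.04,0,0,0,0,0,-0.04,0,0,0,0,0,-0.03,0,0,0,0,0,0,0,0,0,0,0,0,0,0,0]}}

```text
time_s: 22.75
ee_pos: [0.4957, -0.2322, 0.1527]
eef_rot: [179.9, 0.1, 96.6]
wrist_force: [-1.4, 0.8, -0.5]
finger_gap: 0.0353
gripper_force: 30.2
```

```bash
python3 log.py
```

Run:
```python
from meas import *
d=shot("wrist");rects(d,.1,.3,(.40,.6,-.34,-.13));save(d,"wrist4")
```

```text
[ 492.9 -226.3] [95.4 97.9] 53.5 z 0.2141 64905
```

View pics/wrist4.png

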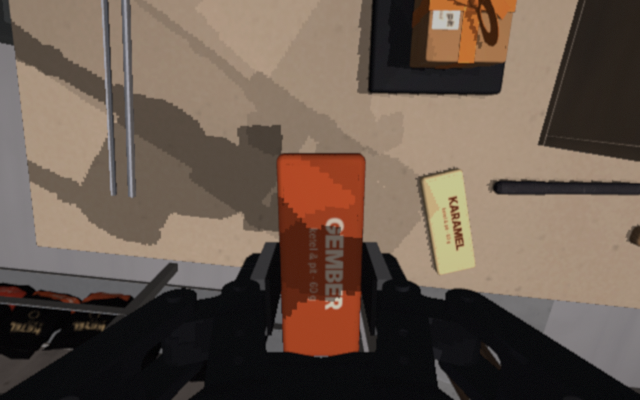

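The red bar is held level in the fingers (320,255), and the cream bar is untouched at (448,222).

Emit:
{"fn": "shift_gripper", "kwargs": {"rows": [0.025,0.006,0,0,0,0.8,0.044,0.0111,0,0,0,0,0.044,0.0111,0,0,0,0,0.044,0.0111,0,0,0,0,0.044,0.0111,0,0,0,0,0.044,0.0111,0,0,0,0,0.044,0.0111,0,0,0,0,0.035,0.0095,0,0,0,0,0.024,0.006,0,0,0,0,0,0,0,0,0,0]}}

```text
time_s: 23.8
ee_pos: [0.5459, 0.1261, 0.149]
eef_rot: [-179.8, -0.0, 96.0]
wrist_force: [0.5, 0.5, -0.4]
finger_gap: 0.0352
gripper_force: 30.2
```

Emit:
{"fn": "shift_gripper", "kwargs": {"rows": [0,0,0,0,0,0,0,0,0,0,0,0,0,0,0,0,0,0]}}

```text
time_s: 24.1
ee_pos: [0.5468, 0.122, 0.1506]
eef_rot: [-179.9, 0.0, 95.7]
wrist_force: [-0.1, 0.8, -0.6]
finger_gap: 0.0352
gripper_force: 30.2
```

Emit:
{"fn": "shift_gripper", "kwargs": {"rows": [0.001,0.001,0.03,0,0,0,0,0,0.03,0,0,0,0,0,0.018,0,0,0,0,0,0.008,0,0,0,0,0,0.003,0,0,0,0,0,0,0,0,0,0,0,0,0,0,0,0,0,0,0,0,0]}}

```text
time_s: 24.9
ee_pos: [0.5494, 0.1245, 0.0636]
eef_rot: [179.9, -0.0, 95.8]
wrist_force: [-0.6, -0.9, -1.0]
finger_gap: 0.0347
gripper_force: 30.2
```

Emit:
{"fn": "shift_gripper", "kwargs": {"rows": [0,-0.001,0.0015,0,0,0,0,0,0.001,0,0,0,0,0,0,0,0,0]}}

```text
time_s: 25.2
ee_pos: [0.5474, 0.1243, 0.0601]
eef_rot: [180.0, -0.0, 95.8]
wrist_force: [-0.4, -0.1, 1.9]
finger_gap: 0.0348
gripper_force: 30.4
```

Emit:
{"fn": "shift_gripper", "kwargs": {"rows": [0,0,0,0,0,0,0,0,0,0,0,0,0,0,0,0,0,0,0,0,0,0,0,0,0,0,-0.02,0,0,0,0,0,-0.04,0,0,0,0,0,-0.05,0,0,0,0,0,-0.04,0,0,0,0.03,0.002,0,0,0,0,0.03,0.002,0,0,0,0], "jaw": 0.06}}

```text
time_s: 26.2
ee_pos: [0.5468, 0.1847, 0.2126]
eef_rot: [179.7, -0.0, 95.7]
wrist_force: [0.0, -0.0, -0.7]
finger_gap: 0.0595
gripper_force: 0.0
```

Emit:
{"fn": "shift_gripper", "kwargs": {"rows": [0,0,0,0,0,0,0,0,0,0,0,0]}}

```text
time_s: 26.4
ee_pos: [0.5448, 0.1846, 0.2096]
eef_rot: [-180.0, 0.0, 95.9]
wrist_force: [-0.6, 0.5, -1.1]
finger_gap: 0.0599
gripper_force: 0.0
```

Run:
```python
from meas import *
import pickle
d=shot("wrist");print("brown/bar");rects(d,.05,.061,(.45,.65,.02,.2));rects(d,.063,.075,(.45,.65,.02,.2));print("card");rects(d,.018,.055,(.5,.68,.24,.4));rects(d,.007,.017,(.52,.68,.24,.4));save(d,"wrist5");pickle.dump(d,open("w5.pkl","wb"))
```

```text
brown/bar
[521.1 121.4] [14.1 66.4] 5.9 z 0.0591 1026
[572.3 126.8] [15.3 66.3] 5.7 z 0.059 1106
[546.4 125.1] [36.1 95.2] 5.7 z 0.0683 3870
card
[576.2 302.4] [ 1.6 67.5] 6.0 z 0.0398 561
[571.8 301.9] [ 8.4 54.7] 6.0 z 0.0139 638
[584.  303.1] [ 3.8 54.3] 6.5 z 0.014 224
```

View pics/wrist5.png

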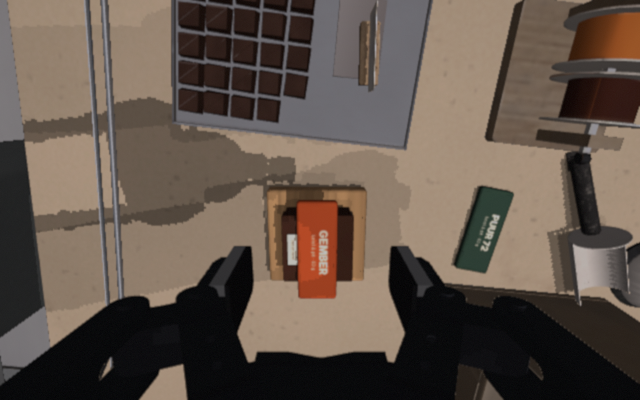

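The red bar lies centred on the brown box at (318,249). The price card stands on the tray strip at about (370,50), at (0.5775, 0.3025) with yaw 6°. The chocolates end at column 313, clear of a 40 mm opening.

Emit:
{"fn": "shift_gripper", "kwargs": {"rows": [0.038,0.0148,0,0,0,0,0.038,0.0148,0,0,0,0,0.038,0.0148,0,0,0,0,0,0,0.03,0,0,0,0,0,0.04,0,0,0,0,0,0.04,0,0,0,0,0,0.025,0,0,0,0,0,0,0,0,0,0,0,0,0,0,0,0,0,0,0,0,0], "jaw": 0.04, "squeeze": 25}}

```text
time_s: 27.45
ee_pos: [0.5798, 0.3025, 0.077]
eef_rot: [179.8, -0.1, 95.8]
wrist_force: [0.6, -0.0, 0.3]
finger_gap: 0.04
gripper_force: 0.0
```

Run:
```python
from meas import *
d=shot("wrist");rects(d,.018,.055,(.5,.68,.24,.4));rects(d,.007,.017,(.5,.68,.24,.4))
```

```text
[576.3 302.9] [ 1.1 68. ] 6.0 z 0.0493 332
[511.9 367.6] [20.5 20.6] 86.9 z 0.0148 1330
[511.5 343.2] [20.  20.6] 88.0 z 0.0147 1229
[511.5 317.9] [20.3 20.7] 89.5 z 0.0148 1160
[571.2 302.7] [ 7.5 54.5] 5.6 z 0.014 992
[581.  303.6] [ 8.4 54.4] 6.0 z 0.014 1144
[511.6 293.6] [20.6 20.4] 0.1 z 0.0148 1116
[511.  268.7] [20.9 20.5] 88.3 z 0.0147 1065
```

Emit:
{"fn": "shift_gripper", "kwargs": {"rows": [0.0005,-0.0025,0.025,0,0,0,0,0,0.025,0,0,0,0,0,0.013,0,0,0,0,0,0.008,0,0,0,0,0,0.004,0,0,0,0,0,0,0,0,0,0,0,0,0,0,0,0,0,0,0,0,0], "jaw": 0.04, "squeeze": 25}}

```text
time_s: 28.3
ee_pos: [0.5762, 0.3029, 0.0009]
eef_rot: [179.9, -0.0, 95.8]
wrist_force: [0.3, 0.3, 0.2]
finger_gap: 0.0401
gripper_force: 0.0
```

Emit:
{"fn": "shift_gripper", "kwargs": {"rows": [0,0,0,0,0,0,0,0,0,0,0,0,0,0,0,0,0,0,0,0,0,0,0,0,0,0,0,0,0,0,0,0,0,0,0,0,0,0,0,0,0,0], "jaw": 0.01, "squeeze": 25}}

```text
time_s: 29.0
ee_pos: [0.5759, 0.3028, 0.0005]
eef_rot: [179.9, -0.0, 95.8]
wrist_force: [-0.2, -0.4, 5.5]
finger_gap: 0.0171
gripper_force: 26.3
```

Emit:
{"fn": "shift_gripper", "kwargs": {"rows": [0,0,-0.01,0,0,0,0,0,-0.03,0,0,0,0,0,-0.04,0,0,0,0,0,-0.04,0,0,0,0,0,-0.03,0,0,0,-0.026,-0.004,0,0,0,0,-0.04,-0.0066,0,0,0,0,-0.04,-0.0066,0,0,0,0,-0.04,-0.0066,0,0,0,0,-0.04,-0.0066,0,0,0,0]}}

```text
time_s: 30.0
ee_pos: [0.5627, 0.1129, 0.1494]
eef_rot: [-179.9, 0.0, 95.8]
wrist_force: [0.8, -0.6, -0.1]
finger_gap: 0.0174
gripper_force: 25.7
```

Emit:
{"fn": "shift_gripper", "kwargs": {"rows": [-0.04,-0.0066,0,0,0,0,-0.035,-0.006,0,0,0,0,-0.025,-0.004,0,0,0,0,0,0,0,0,0,0,0,0,0,0,0,0,0,0,0,0,0,0]}}

```text
time_s: 30.6
ee_pos: [0.5571, 0.014, 0.1496]
eef_rot: [-180.0, -0.0, 95.8]
wrist_force: [-0.2, -0.3, -0.4]
finger_gap: 0.0174
gripper_force: 25.7
```

Emit:
{"fn": "shift_gripper", "kwargs": {"rows": [0,0,0.03,0,0,0,0,0,0.04,0,0,0,0,0,0.035,0,0,0,0,0,0.02,0,0,0,0,0,0.013,0,0,0,0,0,0.006,0,0,0,0,0,0.003,0,0,0,0,0,0,0,0,0,0,0,0,0,0,0,0,0,0,0,0,0]}}

```text
time_s: 31.6
ee_pos: [0.5584, 0.0131, 0.0039]
eef_rot: [179.9, 0.0, 95.8]
wrist_force: [0.3, 0.0, -1.1]
finger_gap: 0.0169
gripper_force: 25.7
```

Emit:
{"fn": "shift_gripper", "kwargs": {"rows": [0,0,0.0015,0,0,0,0,0,0.001,0,0,0,0,0,0,0,0,0,0,0,0,0,0,0]}}

```text
time_s: 32.0
ee_pos: [0.5577, 0.0131, 0.0005]
eef_rot: [180.0, 0.0, 95.8]
wrist_force: [-0.2, 0.1, 1.3]
finger_gap: 0.0174
gripper_force: 25.8
```

Emit:
{"fn": "shift_gripper", "kwargs": {"rows": [0,0,0,0,0,0,0,0,0,0,0,0,0,0,0,0,0,0,0,0,0,0,0,0,0,0,-0.02,0,0,0,0,0,-0.04,0,0,0,0,0,-0.05,0,0,0,0,0,-0.05,0,0,0,0,0,-0.05,0,0,0,0,0,-0.05,0,0,0], "jaw": 0.05}}

```text
time_s: 33.0
ee_pos: [0.5569, 0.0133, 0.2623]
eef_rot: [180.0, 0.0, 95.8]
wrist_force: [1.2, 0.0, 0.2]
finger_gap: 0.0501
gripper_force: 0.0
```

Emit:
{"fn": "shift_gripper", "kwargs": {"rows": [0,0,-0.05,0,0,0,0,0,-0.05,0,0,0,0,0,0,0,0,0,0,0,0,0,0,0]}}

```text
time_s: 33.4
ee_pos: [0.5581, 0.0132, 0.3624]
eef_rot: [179.8, 0.0, 95.8]
wrist_force: [-0.6, 0.7, -1.7]
finger_gap: 0.0501
gripper_force: 0.0
```

Run:
```python
from meas import *
d=shot("wrist");B=(.45,.65,-.2,.2)
for lo,hi in ((.064,.08),(.05,.062),(.018,.033),(.033,.051),(.008,.017)): print(lo);rects(d,lo,hi,B)
save(d,"wrist6"); save(shot("top"),"top6",(185,145,460,300),2.9)
```

```text
0.064
[546.4 124.9] [35.9 93.7] 5.2 z 0.0683 2498
[569.6 -96.4] [50.7 67.4] 6.3 z 0.0704 1650
0.05
[521.4 120.8] [14.3 65.7] 5.9 z 0.0591 664
[572.4 126.4] [14.9 64.6] 6.5 z 0.059 701
[566.5 -63.8] [48.7  1.9] 5.8 z 0.0565 85
0.018
[546.  122.3] [100.2  98.9] 5.8 z 0.0249 2343
[568.2 -96.2] [100.   99.7] 5.4 z 0.025 2462
0.033
[565.9 -64.8] [45.7  2.6] 6.6 z 0.0398 90
0.008
[551.5  12.4] [ 7.3 54.5] 5.7 z 0.0139 228
[561.7  13.5] [ 7.3 54.7] 5.8 z 0.0141 232
[563.5 -47.3] [97.4  1.7] 5.4 z 0.014 66
```

View pics/wrist6.png

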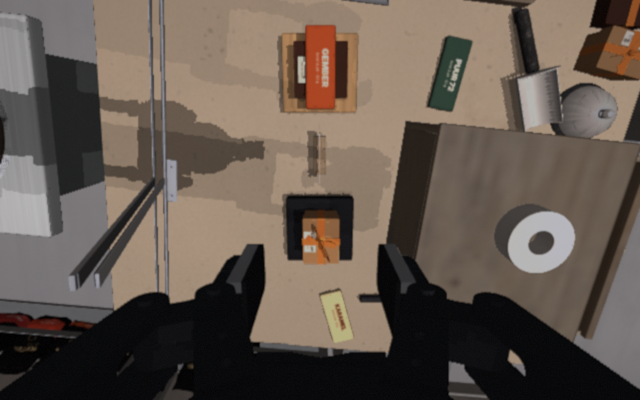

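The final view shows everything in place and square: red bar on brown box (320,67) on the pale riser, card (316,154) midway, and kraft box (320,237) on the black riser. The measured offsets are all within 3 mm, and the cream and green bars have not moved. Handing in.

```bash
python3 -c "
from workcell import workorder
print(workorder.job_done())"
```

```text
the job is handed in; nothing more can be done
None
```

I handed the job in at about 33 s: brown box with the red bar on the pale riser, kraft box on the black riser and the price card midway between them, all measured within about 3 mm and square; the cream bar, green bar and stamp were never touched, and the hand-in gave no verdict.

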